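# Roll the square tube marked face up against the fence

## Task

The marked-out face of the square tube lies underneath: get the tube ready for welding. Drop the rusty offcut that lies in front of the steel-angle fence into the scrap tray, then roll the tube over on the table, one face at a time and without lifting it off, until its white face with the red lines is on top, and slide it up square and tight against the fence. The fence is already set and lies there loose: do not shift it, and leave the other things on the table where they are.

Things in the scene. Friction and masses are not known exactly. Their poses are not given: they have to be found in the camera images.
- tube: steel square tube, 80 x 80 mm, 130 mm long, 3 mm wall, open ends, edges rounded to 6 mm radius, about 0.9 kg. Origin at its middle (40 mm above the table when flat), x along the tube. Its -z face is white with red lines, its +z face has a dark weld seam; it starts seam up. Pushed low on a side it slides, pushed up and over near the top edge it tips (friction on the table about 0.35 to 0.65)
- tube_mark (a point): centre of the tube's white marked-out face (its -z face: two red lines, two punch marks), 40 mm from the tube's middle. Each quarter roll towards the fence carries the tube about 80 mm; two of them bring this face on top
- tube_end_a (a point): on the tube's centre line at its +x end, 65 mm from the middle
- tube_end_b (a point): on the tube's centre line at its -x end, 65 mm from the middle
- fence: steel angle 60 x 60 x 8 mm, 320 mm long, 2.27 kg, lying loose: it shifts when pushed with more than about 8 N. Origin on the table at the middle of the foot of its upright face; x along it, z up. The upright face is the plane y = 0, 60 mm high; its foot reaches 60 mm to +y behind. The tube belongs on the -y side, where it starts 190 to 240 mm away and within 0.2 rad of parallel
- offcut: loose offcut of rusty square bar, 25 x 25 mm and 60 mm long, 0.29 kg, lying on the table just in front of the fence where the tube is to go. Origin at its middle (12.5 mm above the table), x along its length, z up; its length points roughly across the fence
- scrap_tray: green sheet-steel scrap tray, open on top, fixed, 200 mm along its x, 150 mm along its y, 70 mm high, 3 mm walls and floor, a few flat bits of scrap (up to 11 mm high) on its floor. Origin on the table under its middle
- hammer: bystander: hammer with a wooden handle, 300 mm long, lying; origin on the table under its middle
- magnet: bystander: red triangular welding magnet, sides 87 mm, 18 mm thick, lying flat; origin at its underside
- tape: bystander: yellow tape measure, about 90 x 62 mm, 34 mm high, lying flat; origin at its underside
- square: bystander: combination square with a 300 mm rule, 17 mm thick, lying flat; origin under one end of the rule, x along the rule
- clamp: bystander: F-clamp with a 300 mm bar, 120 mm wide, about 31 mm thick, lying flat; origin on the table under the middle of its bar, x along the bar
- spray_can: bystander: standing spray can, 66 mm in diameter, 190 mm high; origin at its underside
- brush: bystander: wire brush with a wooden handle, 240 mm long, lying; origin on the table under its middle
- fence_end_a (a point): foot of the fence's upright face at its +x end, 160 mm from its middle
- fence_end_b (a point): foot of the fence's upright face at its -x end, 160 mm from its middle
Not all that is in view belongs to the job. What is shaped like the tube but orange or turquoise is not meant.

How it is judged:
By the outcome, as a careful person would: the job done as asked, in the order asked, and still so for the second after the job is handed in, with the robot touching nothing.
It also fails if it takes over 72 s, if anything falls off the work surface, if the arm or the gripper's body presses on something with over 40 N, if the wrist force passes 120 N, or if a joint passes its speed limit or range.

## Robot

A 6-joint arm with a two-finger parallel gripper is mounted at the origin on the work surface. World frame = base frame: x ahead of the robot, y to its left, z up, the work surface at z = 0. Lengths are in mm, angles in rad, forces in N, time in s.
With the tool pointing down it reaches from about 300 to 775 mm from the base axis. Payload 14.6 kg.
Tool frame: the origin (TCP) lies at the very end of the fingers, on their centre line; the grasp point (between the pads) lies 19 mm behind it; z points along the fingers, y is the line along which they close (so a half turn about z gives the same grasp; the last joint's range is limited). The gripper opens to 94 mm and grips with 3 to 60 N. Pads are 16 mm wide; open, the fingers measure 119 mm over their backs; the gripper's body (75 mm by 177 mm) begins 78 mm behind the grasp point.
Start: joints at [1.073, 0.3, 1.521, -0, 1.321, -0.067], TCP at [229.675, 499.739, 205.446] pointing down, gripper open.
Joint ranges: [-3.03, 3.03], [-0.79, 2.21], [0.23, 2.52], [-1.04, 4.18], [0, 3.07], [-2.55, 2.55]. Speed limits (rad/s): [2.22, 2.22, 2.57, 3.14, 3.14, 3.14].

## Interface

Orientations are given as [roll, pitch, yaw] about the fixed x, y, z axes, in that order (R = Rz(yaw) Ry(pitch) Rx(roll)).
In Python, from cell import manip, eyes, ticket gives the robot as it stands. The module is installed in compiled form; this text tells all that it offers.
- The arm moves only by the tool arm_command, never from a script. Its argument "plan" is a list of rows, each a list of 5 numbers: the opening, from -1 (shut) to 1 (fully open), then the shift along the tool's x, y, z in m, then the turn about the tool's z in rad. In form: [[jaw, dx, dy, dz, roll], ...]. A call has 1 to 20 rows; each row shifts and turns the commanded pose from where the row before left it, along the tool's axes as they then stand; what a row does not reach is not made up. A row lasts 1/8 s, in which the tool goes at most 62.5 mm and 10.7 degrees, less where a joint would pass 70% of its speed; a pose out of reach is approached as far as the arm can. A call is refused whole if a number of a shift passes 0.0625 or a number of a turn 0.188, either way. A call with a gripper value outside its range is refused whole. The fingers move at their own pace and stop on an object; "newtons" is the grip in N (left out, the last holds). Time passes only in rows, so rows that do not move let the fingers close. It gives the time, the measured TCP pose, the force, the opening and the grip force at its end, in the units of the state.
- manip.read_state(): the state, without advancing time (a new reading comes with each control period).
- eyes.camera(name): name is "scene" or "top" or "wrist"; returns a dict with "img" (400x640x3 uint8, blue, green, red), "z_map" (400x640 float32, mm along the optical axis (not along the pixel's ray), 0 where there is no reading), "fx", "fy", "cx", "cy" (pixels), "eye" and "orientation" of the camera in the world. Camera axes: x right, y down, z forward; pixel columns grow to the right and rows downward; lengths in mm; the calibration is good to about 2 mm. A picture is of the moment at which its call begins.
- ticket.sign_off(): hands the job in; it is judged then, once.
The state is a dict: "clock": time; "joints": joint angles; "qd": joint speeds; "effort": joint torques, N m; "eef_pos": TCP position; "eef_rot": TCP orientation; "wrist_force": force on the tool from outside, world axes, zero at the start; "moment": the same for the moment, N m; "finger_gap": finger opening in mm; "finger_force": force on a finger pad.
Only numpy, scipy, OpenCV 4.12 (cv2) and the standard library are available. Lean on these libraries where they do the work, as an engineer would, in place of code of your own. Each camera call takes 0.05 s, during which the arm holds its last target. There are 200 camera calls.

## Working session

There is one attempt and no reset: what is moved stays moved. The work goes in short steps, Python scripts to look and compute and a tool call to move; the robot and the scene stay as the last step left them, time stands still between calls to the robot, and variables do not carry over. Pictures are saved under pics/ and viewed, at most 10 in all, crops included, and the job is handed in when it is done.

Besides the shell and the picture viewer there is one more tool, called after "Emit:" as name(argument=value, ...) on one line, values as JSON. arm_command: Moves the arm, as the interface text tells. Its arguments: {"type":"object","properties":{"plan":{"type":"array"},"newtons":{"type":"number"}},"required":["plan"]}

```bash
mkdir -p pics; cat > h.py <<'E'
import numpy as np, cv2
from scipy.spatial.transform import Rotation as R
from cell import manip, eyes, ticket
def cam(n):
    c=eyes.camera(n); return c
def rot(c):
    o=np.array(c["orientation"],float)
    return o if o.shape==(3,3) else R.from_euler("xyz",o).as_matrix()
def cloud(c):
    z=c["z_map"].astype(float); v,u=np.mgrid[:z.shape[0],:z.shape[1]]
    p=np.dstack([(u-c["cx"])/c["fx"]*z,(v-c["cy"])/c["fy"]*z,z])
    P=p@rot(c).T+np.array(c["eye"]); P[z==0]=np.nan
    return P
E
python3 - <<'E'
from h import *
s=manip.read_state(); print(s)
for n in ("top","scene"):
    c=cam(n); cv2.imwrite(f"pics/{n}0.png",c["img"]); np.save(f"{n}0.npy",cloud(c)); print(n,c["eye"],c["orientation"],c["fx"])
E
```

```text
{'clock': 0.0, 'joints': array([ 1.07339388e+00,  3.00480502e-01,  1.52157197e+00,  7.93632921e-06,
        1.32067098e+00, -6.65752478e-02]), 'qd': array([ 0.00133976,  0.00027052, -0.00094555,  0.00091399, -0.00048494,
       -0.00118905]), 'effort': array([-2.99133862e-03, -5.31815708e+01, -3.52731264e+01,  7.05914805e-02,
        2.45326204e-02, -8.67112180e-05]), 'eef_pos': array([229.56053077, 499.52513053, 204.88501835]), 'eef_rot': array([-3.14046487e+00, -8.28974883e-05,  2.71076344e+00]), 'wrist_force': array([ 0.00799047, -0.19162947,  0.32137661]), 'moment': array([ 0.01237084, -0.01319277, -0.0102614 ]), 'finger_force': 0.0, 'finger_gap': 94.03708751427807}
top [ 286.31331976   -9.67944094 1384.82719516] [-2.9554661   0.0058617  -1.55931635] 465.54452935979805
scene [1240.72413769  117.48171883  878.53469488] [-2.42218003  0.0071502   1.74006822] 393.86407965154154
```

View pics/top0.png

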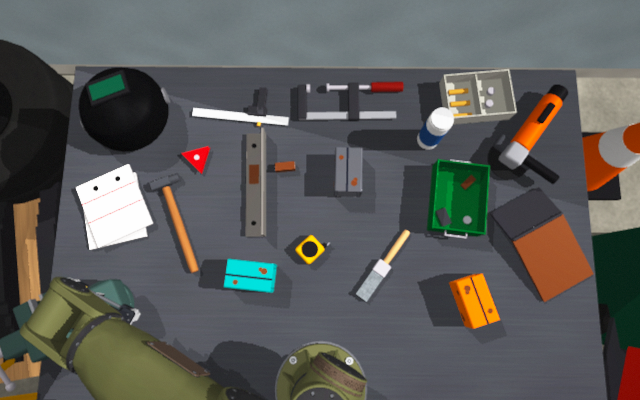

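View pics/scene0.png

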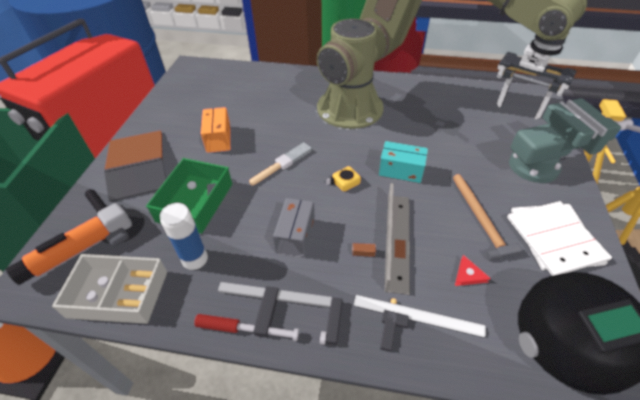

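The top view shows the fence at (257,180) with its upright on the right edge (~265), the rusty offcut at (285,167), the grey tube at (348,170) and the green tray at (459,197). There are three tube shapes: grey (348,170), orange (473,300) and turquoise (250,276). The grey one is the right one because it is bare steel with a seam and sits in front of the fence. I'll confirm it in a crop while I measure.

```bash
python3 - <<'E'
from h import *
P=np.load("top0.npy"); im=cv2.imread("pics/top0.png")
cv2.imwrite("pics/crop0.png",cv2.resize(im[110:260,230:390],None,fx=5,fy=4*5/4*0.8,interpolation=cv2.INTER_CUBIC)[:600])
def rep(name,roi,zl,zh):
    u0,u1,v0,v1=roi; Q=P[v0:v1,u0:u1].reshape(-1,3); Q=Q[(Q[:,2]>zl)&(Q[:,2]<zh)]
    r=cv2.minAreaRect(Q[:,:2].astype(np.float32)); print(name,len(Q),np.round(r[0],1),np.round(r[1],1),round(r[2],1),"zmed",np.round(np.median(Q[:,2]),1), np.round(cv2.boxPoints(r)).tolist())
print("table z",np.nanmedian(P[215:235,320:345,2]))
rep("tube",(325,375,135,205),72,90)
rep("offcut",(272,305,155,180),18,32)
rep("fence top",(240,275,120,245),50,70)
rep("fence foot",(240,275,120,245),4,14)
rep("tray",(420,500,150,245),60,80)
rep("tape",(285,335,230,268),20,45)
rep("brush",(350,415,225,305),5,45)
rep("can",(410,460,100,155),30,220)
rep("tealtube",(215,285,250,300),60,100)
rep("clamp",(295,410,75,125),8,45)
rep("square",(190,292,85,130),8,30)
E
```

```text
table z 1.3281427274700945
tube 1211 [619.5 -72.5] [ 78.2 131. ] 89.7 zmed 81.4 [[554.0, -111.0], [685.0, -112.0], [685.0, -34.0], [554.0, -33.0]]
offcut 170 [641.6 116.1] [26.7 60.9] 5.1 zmed 26.0 [[626.0, 145.0], [631.0, 85.0], [658.0, 87.0], [652.0, 148.0]]
fence top 341 [590.6 177.4] [318.3   9.1] 1.6 zmed 59.8 [[431.0, 178.0], [432.0, 168.0], [750.0, 177.0], [750.0, 186.0]]
fence foot 1932 [598.5 200.3] [388.  106.9] 1.7 zmed 8.6 [[403.0, 248.0], [406.0, 141.0], [794.0, 152.0], [791.0, 259.0]]
tray 626 [ 544.9 -396. ] [154.4 205.4] 83.3 zmed 73.4 [[434.0, -461.0], [638.0, -485.0], [656.0, -331.0], [452.0, -307.0]]
tape 509 [398.7  28.8] [62.2 88.3] 46.4 zmed 34.7 [[345.0, 37.0], [409.0, -24.0], [452.0, 21.0], [388.0, 82.0]]
brush 1404 [ 350.9 -178.3] [230.9 189.7] 0.0 zmed 16.4 [[235.0, -84.0], [235.0, -273.0], [466.0, -273.0], [466.0, -83.0]]
can 975 [ 766.7 -349.1] [ 70.5 155.5] 50.4 zmed 168.7 [[684.0, -327.0], [804.0, -426.0], [849.0, -371.0], [729.0, -272.0]]
tealtube 1368 [313.9 201.9] [131.   79.9] 84.5 zmed 81.0 [[268.0, 141.0], [347.0, 133.0], [360.0, 263.0], [280.0, 271.0]]
clamp 1950 [861.  -89.9] [163.1 359.3] 0.5 zmed 23.1 [[778.0, 89.0], [781.0, -270.0], [944.0, -269.0], [941.0, 91.0]]
square 1050 [834.4 259.8] [308.9 144.7] 89.4 zmed 13.1 [[760.0, 106.0], [905.0, 105.0], [908.0, 414.0], [764.0, 415.0]]
```

View pics/crop0.png

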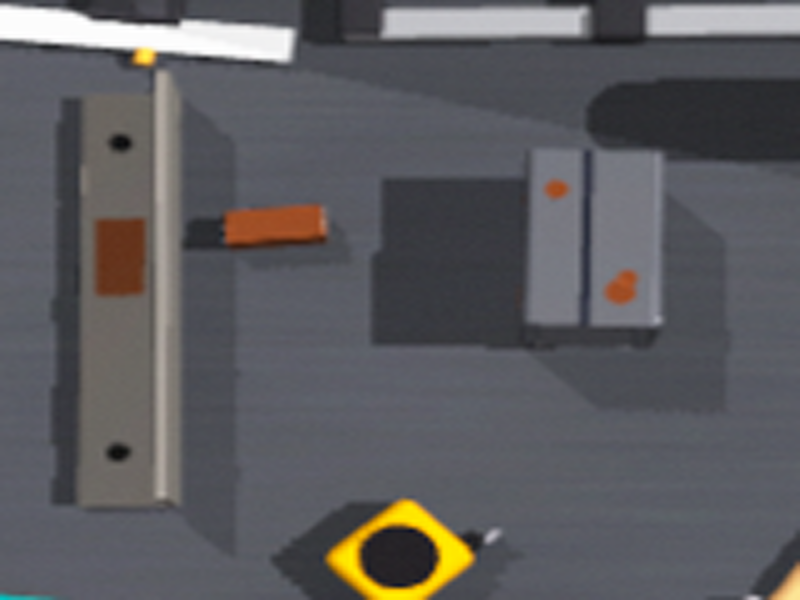

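The crop confirms it: grey tube with a dark seam on top, and the rusty offcut in front of the fence. The sizes measured in the point cloud match the given dimensions (tube 131x78, z 81; offcut 61x27, z 26; fence 318 long, z 60). I'll go for the offcut first.

Emit:
arm_command(plan=[[0,0,0,0,0.175],[0,0,0,0,0.175],[0,0,0,0,0.175],[0,0,0,0,0.175],[0,0,0,0,0.175],[0,0,0,0,0.175],[0,-0.0419,0.0376,0,0],[0,-0.0419,0.0376,0,0],[0,-0.0419,0.0376,0,0],[0,-0.0419,0.0376,0,0],[0,-0.0419,0.0376,0,0],[0,-0.0419,0.0376,0,0],[0,-0.0419,0.0376,0,0],[0,-0.0419,0.0376,0,0],[0,-0.0419,0.0376,0,0],[0,-0.0419,0.0376,0,0],[0,0,0,0,0]], newtons=30)

```text
clock: 2.22
eef_pos: [643.2, 113.3, 203.9]
eef_rot: [-3.14, 0.0, 1.657]
wrist_force: [-0.4, 0.3, -0.0]
finger_gap: 46.9
finger_force: 0.0
```

```bash
cat >> h.py <<'E'
def go(x,y,z,yaw=None):
    s=manip.read_state(); T=R.from_euler("xyz",s["eef_rot"]); d=T.inv().apply(np.array([x,y,z])-s["eef_pos"])
    print("t",round(s["clock"],2),"pos",np.round(s["eef_pos"],1),"yaw",round(s["eef_rot"][2],3),"F",np.round(s["wrist_force"],1),"gap",round(s["finger_gap"],1),"| shift",np.round(d,1),"turn",None if yaw is None else round(s["eef_rot"][2]-yaw,3))
E
python3 -c "
from h import *
go(641.6,116.1,8,1.66)"
```

```text
t 2.23 pos [643.2 113.3 203.9] yaw 1.657 F [-0.4  0.3 -0. ] gap 46.9 | shift [  3.   -1.  195.9] turn -0.003
```

Emit:
arm_command(plan=[[0,0.003,-0.001,0.045,0],[0,0,0,0.05,0],[0,0,0,0.05,0],[0,0,0,0.035,0],[0,0,0,0.016,0],[0,0,0,0,0],[-1,0,0,0,0],[-1,0,0,0,0],[-1,0,0,0,0],[-1,0,0,0,0]], newtons=30)

```text
clock: 3.48
eef_pos: [640.8, 119.2, 10.6]
eef_rot: [3.141, -0.0, 1.661]
wrist_force: [-2.8, -0.8, 6.5]
finger_gap: 24.6
finger_force: 30.0
```

Emit:
arm_command(plan=[[-1,0,0,-0.03,0],[-1,0,0,-0.05,0],[-1,0,0,-0.05,0],[-1,0,0,-0.03,0],[-1,-0.0504,-0.0142,0,0],[-1,-0.0504,-0.0142,0,0],[-1,-0.0504,-0.0142,0,0],[-1,-0.0504,-0.0142,0,0],[-1,-0.0504,-0.0142,0,0],[-1,-0.0504,-0.0142,0,0],[-1,-0.0504,-0.0142,0,0],[-1,-0.0504,-0.0142,0,0],[-1,-0.0504,-0.0142,0,0],[-1,-0.0504,-0.0142,0,0],[-1,0,0,0,0]])

```text
clock: 5.35
eef_pos: [542.8, -398.8, 168.7]
eef_rot: [-3.141, -0.0, 1.657]
wrist_force: [0.1, -0.4, -2.9]
finger_gap: 24.5
finger_force: 30.0
```

```bash
python3 -c "
from h import *
go(545,-396,36)"
```

```text
t 5.35 pos [ 542.8 -398.8  168.7] yaw 1.657 F [ 0.1 -0.4 -2.9] gap 24.5 | shift [  2.6   2.6 132.7] turn None
```

Emit:
arm_command(plan=[[-1,0.002,0.002,0.045,0],[-1,0,0,0.05,0],[-1,0,0,0.034,0],[-1,0,0,0,0],[0,0,0,0,0],[0,0,0,0,0],[0,0,0,0,0],[0,0,0,-0.03,0],[0,0,0,-0.05,0],[0,0,0,-0.05,0.085],[0,0,0,0,0]])

```text
clock: 6.72
eef_pos: [547.5, -394.4, 175.9]
eef_rot: [3.135, 0.005, 1.575]
wrist_force: [0.9, 0.4, -0.6]
finger_gap: 46.7
finger_force: 0.0
```

```bash
python3 -c "
from h import *
go(620,-135,62,1.57)
c=cam('top'); cv2.imwrite('pics/top1.png',c['img']); P=cloud(c); cv2.imwrite('pics/crop1.png',cv2.resize(c['img'][140:250,290:500],None,fx=3,fy=3))
Q=P[135:205,325:375].reshape(-1,3);Q=Q[(Q[:,2]>72)&(Q[:,2]<90)]
print(len(Q),cv2.minAreaRect(Q[:,:2].astype(np.float32)))
"
```

```text
t 6.72 pos [ 547.5 -394.4  175.9] yaw 1.575 F [ 0.9  0.4 -0.6] gap 46.7 | shift [259.7  72.8 113. ] turn 0.005
1206 ((619.2409057617188, -72.53202819824219), (78.1921615600586, 131.93190002441406), 89.8770980834961)
```

View pics/crop1.png

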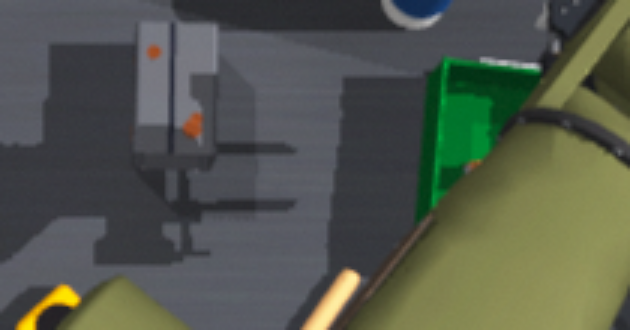

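Emit:
arm_command(plan=[[0.7,0.051,0.0146,0,0],[0.7,0.051,0.0146,0,0],[0.7,0.051,0.0146,0,0],[0.7,0.051,0.0146,0,0],[0.7,0.051,0.0146,0,0],[0.7,0,0,0.04,0],[0.7,0,0,0.045,0],[0.7,0,0,0.027,0],[0.7,0,0,0,0]])

```text
clock: 7.9
eef_pos: [616.3, -137.6, 55.5]
eef_rot: [-3.136, -0.001, 1.576]
wrist_force: [0.1, 0.3, -0.2]
finger_gap: 79.9
finger_force: 0.0
```

```bash
python3 -c "
from h import *
go(620,-120,62,1.57)
c=cam('top'); cv2.imwrite('pics/top2.png',c['img']); cv2.imwrite('pics/crop2.png',cv2.resize(c['img'][110:250,300:500],None,fx=4,fy=4))
"
```

```text
t 7.9 pos [ 616.3 -137.6   55.5] yaw 1.576 F [ 0.1  0.3 -0.2] gap 79.9 | shift [17.6  3.7 -6.5] turn 0.006
```

View pics/crop2.png

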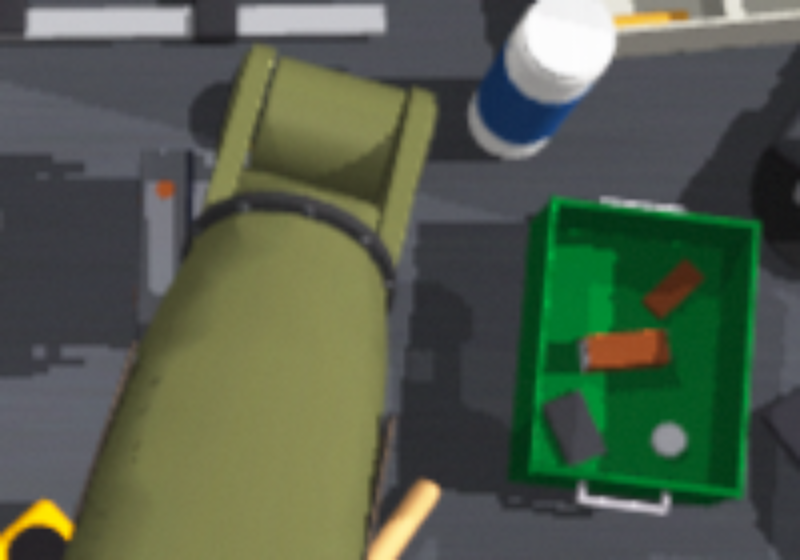

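The offcut is lying in the tray at crop pixel (625,350). Next I approach the tube's -y face near its top edge.

Emit:
arm_command(plan=[[0.7,0,0.003,-0.007,0],[0.7,0.008,0,0,0],[0.7,0.004,0,0,0],[0.7,0.002,0,0,0],[0.7,0,0,0,0]])

```text
clock: 8.57
eef_pos: [620.9, -123.9, 65.5]
eef_rot: [3.141, 0.0, 1.576]
wrist_force: [0.1, -0.7, 0.3]
finger_gap: 79.9
finger_force: 0.0
```

Emit:
arm_command(plan=[[0.7,0.002,0,0,0],[0.7,0.002,0,0,0],[0.7,0,0,0,0]])

```text
clock: 8.95
eef_pos: [621.0, -120.3, 65.6]
eef_rot: [3.141, 0.0, 1.576]
wrist_force: [1.8, -3.0, 1.1]
finger_gap: 79.7
finger_force: 2.2
```

Emit:
arm_command(plan=[[0.7,0.002,0,-0.003,0],[0.7,0.003,0,-0.004,0],[0.7,0.004,0,-0.004,0],[0.7,0,0,0,0]])

```text
clock: 9.45
eef_pos: [620.9, -110.6, 76.8]
eef_rot: [3.141, 0.0, 1.576]
wrist_force: [-0.5, -1.8, -1.1]
finger_gap: 79.9
finger_force: 1.1
```

```bash
python3 -c "
from h import *
c=cam('scene'); P=cloud(c); im=c['img']; cv2.imwrite('pics/sc3.png',cv2.resize(im[170:280,230:430],None,fx=4,fy=4))
go(620,-110,80)"
```

```text
t 9.5 pos [ 620.8 -110.9   76.6] yaw 1.576 F [-0.5 -2.4 -0.4] gap 79.6 | shift [ 0.9 -0.8 -3.4] turn None
```

View pics/sc3.png

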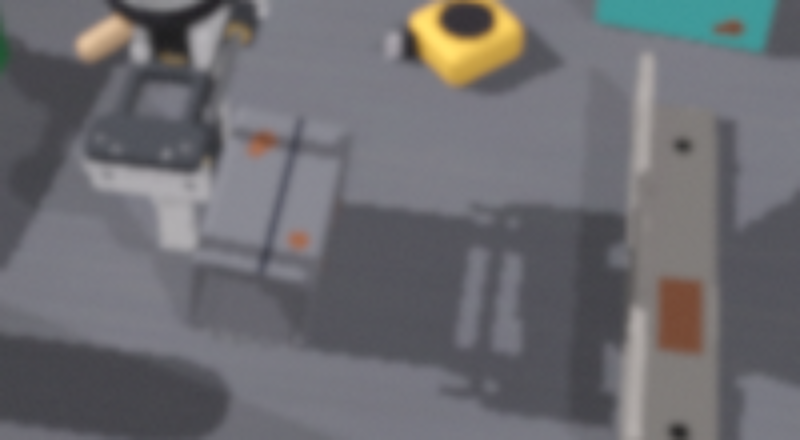

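The view shows the finger at the tube's left top edge (crop pixel ~(190,215)). I'll check tilt from depth.

```bash
cat >> h.py <<'E'
def prof(n="scene",x0=565,x1=675,y0=-130,y1=180,zmin=25,step=10):
    P=cloud(cam(n)).reshape(-1,3); Q=P[(P[:,0]>x0)&(P[:,0]<x1)&(P[:,2]>zmin)&(P[:,2]<125)]
    print([(y,int(round(np.median(q[:,2]))),len(q)) for y in range(y0,y1,step) for q in [Q[(Q[:,1]>=y)&(Q[:,1]<y+step)]] if len(q)>5])
E
python3 -c "
from h import *
prof()"
```

```text
[(-120, 103, 31), (-110, 98, 69), (-100, 87, 113), (-90, 86, 132), (-80, 85, 124), (-70, 83, 133), (-60, 82, 132), (-50, 81, 130), (-40, 79, 131), (-30, 77, 155), (170, 58, 94)]
```

It tips at about 7° and is not sliding, so I continue along the arc.

Emit:
arm_command(plan=[[0.7,0.0065,0,-0.006,0],[0.7,0.007,0,-0.005,0],[0.7,0.0075,0,-0.0045,0],[0.7,0.0075,0,-0.0045,0],[0.7,0,0,0,0]])

```text
clock: 10.18
eef_pos: [620.9, -81.9, 97.0]
eef_rot: [3.141, 0.0, 1.577]
wrist_force: [-0.0, -1.2, 1.2]
finger_gap: 80.1
finger_force: 0.8
```

```bash
python3 -c "
from h import *
go(620,-110,80);prof()"
```

```text
t 10.18 pos [620.9 -81.9  97. ] yaw 1.577 F [-0.  -1.2  1.2] gap 80.1 | shift [-28.1  -1.1  17. ] turn None
[(-100, 49, 25), (-90, 60, 79), (-80, 98, 61), (-70, 101, 129), (-60, 97, 145), (-50, 93, 140), (-40, 88, 137), (-30, 83, 140), (-20, 78, 149), (-10, 74, 139), (0, 69, 32), (170, 58, 98)]
```

Emit:
arm_command(plan=[[0.7,0.0075,0,-0.002,0],[0.7,0.008,0,-0.002,0],[0.7,0.008,0,-0.001,0],[0.7,0.008,0,-0.001,0],[0.7,0,0,0,0]])

```text
clock: 10.85
eef_pos: [620.4, -50.2, 102.4]
eef_rot: [-3.141, -0.0, 1.577]
wrist_force: [-0.4, -0.0, -0.8]
finger_gap: 79.7
finger_force: 0.0
```

```bash
python3 -c "
from h import *
go(620,-110,80);prof()"
```

```text
t 10.85 pos [620.4 -50.2 102.4] yaw 1.577 F [-0.4 -0.  -0.8] gap 79.7 | shift [-59.8  -0.7  22.3] turn None
[(-80, 64, 51), (-70, 69, 56), (-60, 76, 77), (-50, 91, 52), (-40, 100, 99), (-30, 106, 123), (-20, 101, 152), (-10, 89, 166), (0, 76, 168), (10, 65, 151), (20, 56, 103), (170, 57, 99)]
```

Emit:
arm_command(plan=[[0.7,0.006,0,0,0],[0.7,0.006,0,0,0],[0.7,0,0,0,0],[0.7,0,0,0,0],[0.7,0,0,0,0]])

```text
clock: 11.52
eef_pos: [620.5, -39.2, 102.4]
eef_rot: [-3.142, 0.0, 1.576]
wrist_force: [-0.4, 0.1, -0.5]
finger_gap: 80.3
finger_force: 0.0
```

```bash
python3 -c "
from h import *
go(620,-110,80);prof();prof('top')"
```

```text
t 11.53 pos [620.5 -39.2 102.4] yaw 1.576 F [-0.4  0.1 -0.5] gap 80.3 | shift [-70.8  -0.8  22.4] turn None
[(-50, 118, 10), (-40, 79, 32), (-30, 79, 131), (-20, 79, 126), (-10, 79, 133), (0, 79, 129), (10, 79, 130), (20, 79, 132), (30, 79, 128), (40, 77, 154), (170, 58, 98)]
[(30, 79, 13), (40, 81, 30), (170, 57, 128)]
```

First roll is done: the top is flat at z 79 and the tube spans y from about -33 to 48. On to the second roll.

Emit:
arm_command(plan=[[0.7,-0.014,0,0,0],[0.7,0,0,0.02,0],[0.7,0,0,0.0165,0],[0.7,0.005,0,0,0],[0.7,0.003,0,0,0],[0.7,0.002,0,0,0],[0.7,0.001,0,0,0],[0.7,0,0,0,0]])

```text
clock: 12.62
eef_pos: [620.9, -42.6, 66.8]
eef_rot: [3.14, 0.001, 1.576]
wrist_force: [0.7, -4.2, 2.7]
finger_gap: 79.9
finger_force: 2.4
```

Emit:
arm_command(plan=[[0.7,0.002,0,-0.003,0],[0.7,0.003,0,-0.004,0],[0.7,0.005,0,-0.005,0],[0.7,0.0065,0,-0.006,0],[0.7,0,0,0,0]])

```text
clock: 13.25
eef_pos: [620.7, -24.9, 84.7]
eef_rot: [3.141, 0.0, 1.577]
wrist_force: [-0.2, -1.9, -0.2]
finger_gap: 80.0
finger_force: 1.3
```

```bash
python3 -c "
from h import *
go(620,-110,80);prof()"
```

```text
t 13.25 pos [620.7 -24.9  84.7] yaw 1.577 F [-0.2 -1.9 -0.2] gap 80.0 | shift [-85.1  -1.2   4.7] turn None
[(-40, 111, 11), (-30, 94, 45), (-20, 91, 60), (-10, 91, 101), (0, 90, 133), (10, 87, 135), (20, 85, 136), (30, 83, 134), (40, 80, 137), (50, 78, 141), (60, 75, 58), (170, 57, 95)]
```

Emit:
arm_command(plan=[[0.7,0.007,0,-0.005,0],[0.7,0.0075,0,-0.0045,0],[0.7,0.0075,0,-0.003,0],[0.7,0.0075,0,-0.002,0],[0.7,0.0075,0,-0.002,0],[0.7,0,0,0,0]])

```text
clock: 14.05
eef_pos: [620.3, 12.1, 100.6]
eef_rot: [3.141, -0.0, 1.577]
wrist_force: [0.8, -0.7, 1.5]
finger_gap: 80.3
finger_force: 1.1
```

```bash
python3 -c "
from h import *
go(620,-110,80);prof()"
```

```text
t 14.05 pos [620.3  12.1 100.6] yaw 1.577 F [ 0.8 -0.7  1.5] gap 80.3 | shift [-122.1   -1.    20.6] turn None
[(-20, 51, 39), (-10, 60, 58), (0, 34, 67), (10, 91, 50), (20, 104, 63), (30, 102, 88), (40, 96, 142), (50, 89, 143), (60, 82, 158), (70, 74, 152), (80, 68, 131), (90, 62, 12), (170, 57, 96)]
```

Tilt is about 36°. I push through the balance point.

Emit:
arm_command(plan=[[0.7,0.0075,0,-0.001,0],[0.7,0.007,0,-0.0005,0],[0.7,0.006,0,0,0],[0.7,0.005,0,0,0],[0.7,0,0,0,0],[0.7,0,0,0,0]])

```text
clock: 14.85
eef_pos: [620.0, 36.9, 101.8]
eef_rot: [-3.141, -0.0, 1.576]
wrist_force: [0.1, -0.3, -0.4]
finger_gap: 80.1
finger_force: 0.0
```

```bash
python3 -c "
from h import *
go(620,-110,80);prof()"
```

```text
t 14.85 pos [620.   36.9 101.8] yaw 1.576 F [ 0.1 -0.3 -0.4] gap 80.1 | shift [-146.9   -0.7   21.8] turn None
[(30, 117, 17), (40, 78, 53), (50, 79, 85), (60, 79, 117), (70, 79, 131), (80, 80, 135), (90, 79, 132), (100, 79, 135), (110, 79, 135), (120, 77, 70), (170, 57, 97)]
```

Second roll is done. I back off and look.

Emit:
arm_command(plan=[[0.7,-0.05,0,0,0],[0.7,-0.05,0,0,0],[0.7,-0.03,0,0.03,0],[0.7,0,0,0.045,0],[0.7,0,0,0,0]])

```text
clock: 15.52
eef_pos: [618.8, -93.1, 24.1]
eef_rot: [-3.136, -0.001, 1.575]
wrist_force: [-0.1, 0.4, -0.2]
finger_gap: 79.8
finger_force: 0.0
```

```bash
cat >> h.py <<'E'
def look(tag):
    c=cam('top'); P=cloud(c); cv2.imwrite(f'pics/top_{tag}.png',c['img']); P=P.reshape(-1,3)
    def sel(x0,x1,y0,y1,z0,z1): return P[(P[:,0]>x0)&(P[:,0]<x1)&(P[:,1]>y0)&(P[:,1]<y1)&(P[:,2]>z0)&(P[:,2]<z1)][:,:2].astype(np.float32)
    for n,b in (("tube",(500,730,20,200,72,86)),("fence",(400,800,150,205,52,66))):
        Q=sel(*b); r=cv2.minAreaRect(Q); bx=cv2.boxPoints(r); print(n,len(Q),np.round(r[0],1),np.round(r[1],1),round(r[2],2),np.round(bx,1).tolist())
        # fitted edge towards +y for tube / -y for fence
        f=max if n=="tube" else min; xs=[];ys=[]
        for x in np.arange(Q[:,0].min()+6,Q[:,0].max()-6,4):
            q=Q[abs(Q[:,0]-x)<2]
            if len(q): xs.append(x); ys.append(f(q[:,1]))
        k=np.polyfit(xs,ys,1); print("  edge slope",round(k[0],4),"y at x=620:",round(np.polyval(k,620),1))
E
python3 -c "
from h import *
look('a'); go(620,20,25,1.599)
im=cv2.imread('pics/top_a.png'); cv2.imwrite('pics/crop4.png',cv2.resize(im[115:250,230:370],None,fx=4,fy=4))"
```

```text
tube 1173 [618.2  84. ] [131.2  79.1] 0.85 [[552.0, 122.5999984741211], [553.2000122070312, 43.5], [684.4000244140625, 45.5], [683.2999877929688, 124.5999984741211]]
  edge slope 0.0224 y at x=620: 122.3
fence 328 [590.5 177.6] [317.9   8.9] 1.74 [[431.5, 177.1999969482422], [431.70001220703125, 168.3000030517578], [749.5, 178.0], [749.2000122070312, 186.89999389648438]]
  edge slope 0.0315 y at x=620: 174.9
t 15.57 pos [620.3 -93.   26.6] yaw 1.576 F [0.8 0.3 1.7] gap 79.6 | shift [113.    0.3   1.7] turn -0.023
```

View pics/crop4.png

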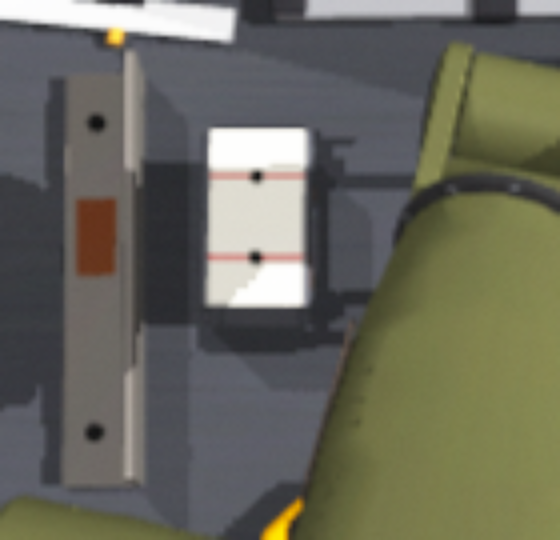

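White face with red lines and two punch marks is on top (crop ~(257,217)). The fence is unmoved and the gap is about 50 mm. I turn the fingers square to the fence and slide the tube along.

Emit:
arm_command(plan=[[0.7,0,0,0.006,-0.024],[0.7,0.04,0,0.005,0],[0.7,0.045,0,0,0],[0.7,0.03,0,0,0],[0.7,0.008,0,0,0],[0.7,0.005,0,0,0],[0.7,0.005,0,0,0],[0.7,0.005,0,0,0],[0.7,0.005,0,0,0],[0.7,0.005,0,0,0],[0.7,0.005,0,0,0],[0.7,0,0,0,0]])

```text
clock: 17.08
eef_pos: [617.0, 58.7, 16.7]
eef_rot: [3.14, 0.0, 1.599]
wrist_force: [0.8, -4.0, 2.4]
finger_gap: 80.2
finger_force: 2.1
```

```bash
python3 -c "
from h import *
look('b'); go(620,86,15,1.599)"
```

```text
tube 23 [642.4 146.3] [72.1  0.7] 1.84 [[606.2999877929688, 145.5], [606.4000244140625, 144.8000030517578], [678.5, 147.10000610351562], [678.4000244140625, 147.8000030517578]]
  edge slope 0.0402 y at x=620: 145.5
fence 236 [610.7 177.4] [277.2   8.7] 1.35 [[472.1000061035156, 178.5], [472.29998779296875, 169.8000030517578], [749.4000244140625, 176.39999389648438], [749.2000122070312, 185.0]]
  edge slope 0.013 y at x=620: 175.6
t 17.12 pos [616.9  58.7  16.6] yaw 1.599 F [ 1.5 -5.6  4.5] gap 80.0 | shift [27.2  3.8  1.6] turn -0.0
```

Emit:
arm_command(plan=[[0.7,0.004,0,0,0],[0.7,0.004,0,0,0],[0.7,0.004,0,0,0],[0.7,0.004,0,0,0],[0.7,0.003,0,0,0],[0.7,0.002,0,0,0],[0.7,0,0,0,0]])

```text
clock: 18.0
eef_pos: [616.2, 79.9, 16.5]
eef_rot: [3.141, 0.001, 1.599]
wrist_force: [1.0, -5.0, 3.6]
finger_gap: 79.7
finger_force: 2.6
```

```bash
cat >> h.py <<'E'
def gap():
    c=cam('scene'); P=cloud(c).reshape(-1,3); out=[]
    for xa in (565,590,615,640,665):
        q=P[abs(P[:,0]-xa)<9]; t=q[(q[:,2]>66)&(q[:,2]<86)&(q[:,1]>80)&(q[:,1]<200)]; f=q[(q[:,2]>54)&(q[:,2]<64)&(q[:,1]>165)&(q[:,1]<200)]
        out.append((xa,round(np.percentile(t[:,1],98),1),round(np.percentile(f[:,1],4),1) if len(f) else None,round(np.percentile(f[:,1],96),1) if len(f) else None))
    print(out); cv2.imwrite('pics/scene_last.png',c['img'])
E
python3 -c "
from h import *
gap(); go(620,86,15,1.599)"
```

```text
[(565, np.float64(167.5), np.float64(174.5), np.float64(180.6)), (590, np.float64(167.7), np.float64(176.1), np.float64(181.8)), (615, np.float64(167.9), np.float64(175.3), np.float64(183.3)), (640, np.float64(169.4), np.float64(176.5), np.float64(182.2)), (665, np.float64(169.4), np.float64(177.9), np.float64(183.5))]
t 18.05 pos [616.1  79.8  16.4] yaw 1.599 F [ 0.5 -5.   2.7] gap 79.7 | shift [6.  4.  1.4] turn 0.0
```

Emit:
arm_command(plan=[[0.7,0.001,0,0,0],[0.7,0.001,0,0,0],[0.7,0.001,0,0,0],[0.7,0.001,0,0,0],[0.7,0,0,0,0]])

```text
clock: 18.68
eef_pos: [616.0, 83.7, 16.4]
eef_rot: [3.141, 0.001, 1.599]
wrist_force: [1.1, -6.3, 4.6]
finger_gap: 80.0
finger_force: 3.1
```

Emit:
arm_command(plan=[[0.7,0.0007,0,0,0],[0.7,0,0,0,0]])

```text
clock: 18.92
eef_pos: [616.0, 84.4, 16.4]
eef_rot: [3.141, 0.001, 1.599]
wrist_force: [-0.4, -6.8, 4.5]
finger_gap: 79.8
finger_force: 3.3
```

Emit:
arm_command(plan=[[0.7,0.0006,0,0,0],[0.7,0,0,0,0]])

```text
clock: 19.18
eef_pos: [616.0, 85.0, 16.4]
eef_rot: [3.141, 0.001, 1.599]
wrist_force: [-0.1, -7.4, 4.1]
finger_gap: 80.0
finger_force: 3.3
```

```bash
python3 -c "
from h import *
gap(); go(620,86,15,1.599); look('c')"
```

```text
[(565, np.float64(172.8), np.float64(177.2), np.float64(180.5)), (590, np.float64(171.6), np.float64(175.9), np.float64(182.0)), (615, np.float64(173.0), np.float64(177.7), np.float64(183.3)), (640, np.float64(174.9), np.float64(178.6), np.float64(182.2)), (665, np.float64(175.7), np.float64(176.8), np.float64(183.5))]
t 19.23 pos [616.   85.   16.4] yaw 1.599 F [ 0.8 -7.1  5.1] gap 79.7 | shift [0.9 4.1 1.4] turn -0.0
tube 0 [0. 0.] [0. 0.] 0.0 [[0.0, 0.0], [0.0, 0.0], [0.0, 0.0], [0.0, 0.0]]Traceback (most recent call last):
  File "<string>", line 3, in <module>
    gap(); go(620,86,15,1.599); look('c')
                                ~~~~^^^^^
  File "h.py", line 27, in look
    for x in np.arange(Q[:,0].min()+6,Q[:,0].max()-6,4):
                       ~~~~~~~~~~^^
    return umr_minimum(a, axis, None, out, keepdims, initial, where)
ValueError: zero-size array to reduction operation minimum which has no identity
```

Emit:
arm_command(plan=[[0.7,0.0004,0,0,0],[0.7,0,0,0,0]])

```text
clock: 19.52
eef_pos: [616.0, 85.0, 16.4]
eef_rot: [3.141, 0.001, 1.599]
wrist_force: [0.2, -8.6, 5.3]
finger_gap: 79.7
finger_force: 4.5
```

Emit:
arm_command(plan=[[0.7,0.0004,0,0,0],[0.7,0,0,0,0]])

```text
clock: 19.77
eef_pos: [616.0, 85.1, 16.4]
eef_rot: [3.141, 0.002, 1.599]
wrist_force: [0.3, -11.4, 5.7]
finger_gap: 79.9
finger_force: 5.8
```

```bash
python3 -c "
from h import *
gap(); go(620,86,15,1.599)
im=cv2.imread('pics/scene_last.png'); cv2.imwrite('pics/crop5.png',cv2.resize(im[175:300,330:430],None,fx=5,fy=4.8,interpolation=cv2.INTER_CUBIC)[:600])"
```

```text
[(565, np.float64(172.7), np.float64(177.1), np.float64(180.5)), (590, np.float64(171.8), np.float64(175.9), np.float64(181.7)), (615, np.float64(173.0), np.float64(177.7), np.float64(183.6)), (640, np.float64(174.7), np.float64(179.0), np.float64(182.2)), (665, np.float64(176.1), np.float64(176.6), np.float64(183.5))]
t 19.82 pos [616.   85.1  16.5] yaw 1.599 F [  0.3 -11.5   5.4] gap 80.1 | shift [0.8 4.  1.5] turn 0.0
```

View pics/crop5.png

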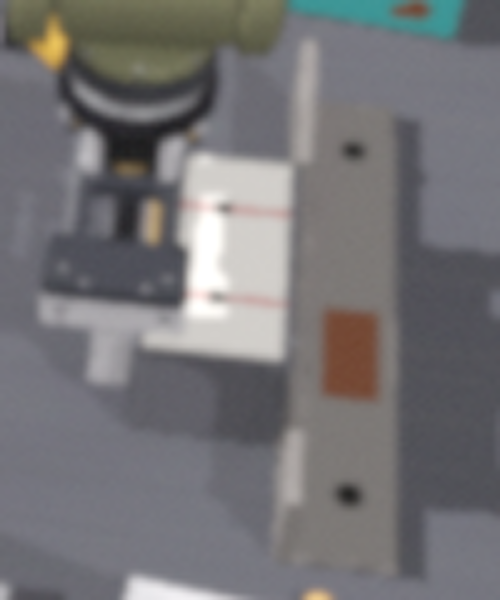

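The tube is stopped by the fence: the tool holds at y 85 while force climbs to 11 N, and the fence's edge has not moved. I retreat and verify.

Emit:
arm_command(plan=[[0.7,-0.002,0,0,0],[0.7,-0.01,0,0,0],[0.7,-0.04,0,0,0],[0.7,-0.05,0,-0.04,0],[0.7,-0.05,0,-0.05,0],[0.7,-0.05,0,-0.05,0],[0.7,0,0,0,0]])

```text
clock: 20.7
eef_pos: [622.0, -105.5, 146.8]
eef_rot: [3.136, 0.001, 1.596]
wrist_force: [-0.6, 1.1, -0.9]
finger_gap: 79.7
finger_force: 0.0
```

```bash
python3 -c "
from h import *
look('d'); gap(); go(620,86,15,1.599)
im=cv2.imread('pics/top_d.png'); cv2.imwrite('pics/crop6.png',cv2.resize(im[110:250,220:420],None,fx=4,fy=4))"
```

```text
tube 1134 [616.4 133.3] [132.3  77.7] 2.27 [[548.7999877929688, 169.5], [551.9000244140625, 91.9000015258789], [684.0, 97.0999984741211], [680.9000244140625, 174.8000030517578]]
  edge slope 0.0319 y at x=620: 171.7
fence 269 [591.2 175.8] [318.6  11.6] 1.34 [[431.79998779296875, 177.8000030517578], [432.0, 166.1999969482422], [750.5999755859375, 173.6999969482422], [750.2999877929688, 185.3000030517578]]
  edge slope 0.0348 y at x=620: 176.1
[(565, np.float64(172.6), np.float64(177.1), np.float64(180.5)), (590, np.float64(171.9), np.float64(176.0), np.float64(181.8)), (615, np.float64(172.8), np.float64(177.5), np.float64(183.3)), (640, np.float64(174.2), np.float64(178.8), np.float64(183.2)), (665, np.float64(176.0), np.float64(176.8), np.float64(183.9))]
t 20.8 pos [ 620.6 -102.4  142.7] yaw 1.599 F [-0.1  0.5 -1.5] gap 80.2 | shift [188.2   4.8 127.8] turn -0.0
```

View pics/crop6.png

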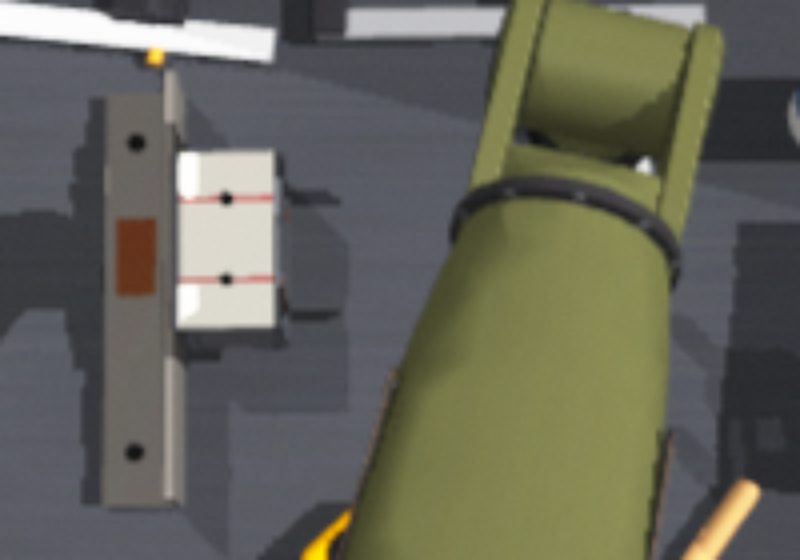

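The white face is up and the tube sits flush with the fence, at the same edge slope (0.032 against 0.0315). The fence hasn't moved and nothing is touching the tube, so I hand in.

```bash
python3 -c "
from h import *
print(ticket.sign_off())"
```

```text
the job is handed in; nothing more can be done
None
```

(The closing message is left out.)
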